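Shut the tilt-out bin and park the drain plug under its slotted rack

TASK

First push the tilt-out bin fully shut, because it leans over the plug rack. Then slide the drain plug along the shelf, without lifting it, in under the rack with its stem in the slot, to the back of the slot and sideways to the end of the side pocket, so that it cannot slip out towards the tub. Leave the plug lying flat and do not disturb the cup, the bottle or the hanger hook.

Things in the scene. Friction and masses are not known exactly. Their poses are not given: they have to be found in the camera images.
- rack: Fixed blue steel bridge, a white bin bay on its right (-y). Origin on the shelf at the middle of the slot mouth; x runs into the slot (away from the robot at yaw 0), y left, z up. Blue plate: 4 mm thick, top 32 mm, underside 28 mm above the shelf, x 4..200, y -90..150 mm; low walls below it at y = -88 and 148 (from x = 35 mm) and x = 198; open in front.
- rack_corner (a point): Corner of the L-shaped slot in the plate, on the shelf: rack x = 110, y = 0. The slot is 32 mm wide: from the mouth (45 degree lead-in corners, throat from x = 18 mm) along y = 0 to x = 126 mm, then the pocket towards +y, between x = 94 and 126 mm, ending at y = 76 mm. White bay: x -18..218, y -93..-223, up to z = 165 mm, open on top.
- rack_pocket (a point): Point on the shelf where the stem's axis stands when it is at the end of the pocket: x = 110, y = 66, z = 0 mm in the rack's frame.
- bin (a joint): Lean of the white tilt-out bin, rad: 0 = shut (front panel upright, hard stop), up to 0.9 = leaning far out over the rack towards the rack's +y; starts 0.55 to 0.75. It stays where it is left (below about 0.2 it drops shut); 1 to 3 N at the rim moves it; the rim rises as it shuts. Hinge line parallel to the rack's x, at rack y = -115, z = 45 mm.
- bin_rim (a point): Middle of the top edge of the bin's front panel, outer face, 160 mm from the hinge line (shut: rack x = 100, y = -115, z = 205 mm). The panel is 210 mm wide along rack x. Two orange clothespins at each end of the rim stick up 36 mm above it, 60 to 96 mm to either side of this point; between them the rim is free.
- plug: Hard silicone drain plug, 220 g nominal: black disc 110 mm in diameter and 18 mm thick with an upright red cylindrical stem in its middle, 20 mm in diameter, top at 77 mm above the shelf (45 mm above the rack's plate). Origin: centre of the underside, on the stem's axis; z along the stem. Starts flat on the shelf in front of the rack, to one side or the other of the slot.
- cup: White ceramic toothbrush cup, 76 mm in diameter, 105 mm high, loose, fragile: leave alone. Origin: centre of the underside.
- bottle: Green shampoo bottle, 64 mm in diameter, 165 mm high, loose: leave alone. Origin: centre of the underside.
- hanger_hook: Stainless steel hanger hook, bar 12 mm thick, 135 mm long, lying flat at the left: leave alone. Origin: on the shelf below the shank, 70 mm from its end.
Mind the look-alikes: they are no part of the job. Leave any orange or pink look-alike of the plug alone.

How it is judged (in metres and radians):
On the way, in this order (a step that is already met when the one before it is completed fails the run):
1. the bin is pushed shut (within 0.06 rad) (value of joint bin below 0.06 rad), for 0.2 s.
2. the plug slides under the rack with its stem in the slot, at least 50 mm in (x of plug in the frame of rack above 0.05 m and y of plug in the frame of rack between -0.02 and 0.02 m and angle between plug's own z axis and vertical below 0.2 rad), for 0.1 s.
At the end, for the whole second after the job is handed in: The bin is shut within 0.06 rad; the plug lies flat and at rest on the shelf under the rack, its stem's axis within 14 mm of the end-of-pocket point (value of joint bin below 0.06 rad and horizontal distance between plug and rack_pocket below 0.014 m and height (world z) of plug below 0.005 m and angle between plug's own z axis and vertical below 0.08 rad and linear speed of plug below 0.01 m/s); the robot touches nothing.
It fails at once if the plug is lifted more than 20 mm off the shelf (height (world z) of plug above 0.02 m).
It fails at once if the cup is moved more than 20 mm or tipped (distance of cup from where it was at the start of the episode above 0.02 m or angle between cup's own z axis and vertical above 0.3 rad).
It fails at once if the bottle is moved more than 20 mm or tipped (distance of bottle from where it was at the start of the episode above 0.02 m or angle between bottle's own z axis and vertical above 0.3 rad).
It fails at once if the hanger hook is moved more than 20 mm (distance of hanger_hook from where it was at the start of the episode above 0.02 m).
It also fails if it takes over 72 s, if anything falls off the work surface, if the arm or the gripper's body presses on something with over 40 N, if the wrist force passes 120 N, or if a joint passes its speed limit or range.

ROBOT

A 6-joint arm with a two-finger parallel gripper is mounted at the origin on the work surface. World frame = base frame: x ahead of the robot, y to its left, z up, the work surface at z = 0. Lengths are in mm, angles in degrees, forces in N, time in s.
With the tool pointing down it reaches from about 350 to 850 mm from the base axis. Payload 8.1 kg.
Tool frame: the origin (TCP) lies between the finger pads; the fingertips stand 17 mm ahead of it and the grasp point (between the pads) lies 2 mm behind it; z points along the fingers, y is the line along which they close (so a half turn about z gives the same grasp; the last joint's range is limited). The gripper opens to 85 mm and grips with 20 to 120 N. Pads are 22 mm wide; open, the fingers measure 114 mm over their backs; the gripper's body (76 mm by 85 mm) begins 54 mm behind the grasp point. The pads swing forward as they close: fully open they stand 13 mm farther back than shut.
Start: joints at [64.263, 7.471, 85.268, -0, 87.261, -4.893], TCP at [213.476, 560.743, 212.592] pointing down, gripper open.
Joint ranges: [-169.43, 169.43], [-51.17, 129.36], [1.28, 143.12], [-76.62, 256.62], [0, 156.53], [-152.29, 152.29]. Speed limits (degrees/s): [136.94, 136.94, 159.86, 180, 180, 180].

INTERFACE

Orientations are given as [roll, pitch, yaw] about the fixed x, y, z axes, in that order (R = Rz(yaw) Ry(pitch) Rx(roll)).
In Python, from bench import sense, snapshot, hand_in, trace, place_of gives the robot as it stands.
- The arm moves only by the shell command python3 -m handwheel 'ROWS' [FORCE]. ROWS is JSON, a list of rows, each a list of 7 numbers: the opening, from -1 (shut) to 1 (fully open), then the shift along the tool's x, y, z in cm, then the turn, a rotation vector about the tool's x, y, z in rad. A call has 1 to 12 rows; each row shifts and turns the commanded pose from where the row before left it, along the tool's axes as they then stand; what a row does not reach is not made up. A row lasts 1/12 s, in which the tool goes at most 41.7 mm and 7.16 degrees, less where a joint would pass 70% of its speed; a pose out of reach is approached as far as the arm can. A call with a gripper value outside its range is refused whole. The fingers move at their own pace and stop on an object; FORCE is the grip in N (left out, the last holds). Time passes only in rows, so rows that do not move let the fingers close. It gives the time, the measured TCP pose, the force, the opening and the grip force at its end, in the units of the state.
- sense(): the state, without advancing time (a new reading comes with each control period).
- snapshot(name): name is "side" or "top"; returns a dict with "image" (400x640x3 uint8, red, green, blue), "intrinsics" (3x3 intrinsics, pixels), "R" (3x3) and "t" (3): a world point X has camera coordinates R X + t. Camera axes: x right, y down, z forward; pixel columns grow to the right and rows downward; lengths in mm; the calibration is good to about 2 mm. A picture is of the moment at which its call begins. There is no depth.
- hand_in(): hands the job in; it is judged then, once.
Trained networks look in a picture, given as the dict that the camera call returned (one of the last four; its "shot" number tells which), for a name from the list of things; names that differ only in an ending like _2 or _b are one class to them, and where a whole thing is asked for, a point or a joint stands for the part that bears it (a point fixed in the world has none). Each returns a list of dicts, best first, with "conf" (0 to 1); they miss things now and then, are a little off and sometimes report something else, mostly with a low value. They report only what shows in the picture. A call takes as long as a camera call. They do not tell look-alikes from the thing itself.
- trace(picture, query): "pixels" (400x640 bool, what is visible of it).
- place_of(picture, query): "location" ([x, y, z] in mm, in world coordinates, good to about 4 mm: a listed point, or the origin of a listed thing).
The state is a dict: "time": time; "joint_pos": joint angles; "qd": joint speeds; "joint_efforts": joint torques, N m; "tool_pos": TCP position; "tcp_rot": TCP orientation; "ft_force": force on the tool from outside, world axes, zero at the start; "wrist_torque": the same for the moment, N m; "finger_gap": finger opening in mm; "grip_force": force on a finger pad.
Only numpy, scipy, OpenCV 4.12 (cv2) and the standard library are available. Lean on these libraries where they do the work, as an engineer would, in place of code of your own. Each camera call takes 0.05 s, during which the arm holds its last target. There are 200 camera calls.

## Working session

There is one attempt and no reset: what is moved stays moved. The work goes in short steps, Python scripts to look and compute and a shell command to move; the robot and the scene stay as the last step left them, time stands still between calls to the robot, and variables do not carry over. Pictures are saved under pics/ and viewed, at most 10 in all, crops included, and the job is handed in when it is done.

```bash
mkdir -p pics; ls
cat > h.py <<'E'
import numpy as np,cv2
from bench import sense,snapshot,hand_in,trace,place_of
def save(p,n,crop=None,s=1):
    im=p["image"][:,:,::-1]
    if crop: r0,r1,c0,c1=crop; im=im[r0:r1,c0:c1]
    cv2.imwrite("pics/"+n,cv2.resize(im,None,fx=s,fy=s,interpolation=cv2.INTER_CUBIC))
def proj(p,X):
    c=np.array(p["R"])@np.array(X,float)+np.array(p["t"]); u=np.array(p["intrinsics"])@c; return u[:2]/u[2]
def back(p,px,z):
    K=np.array(p["intrinsics"]);R=np.array(p["R"]);t=np.array(p["t"])
    d=R.T@np.linalg.solve(K,[px[0],px[1],1]);o=-R.T@t
    return o+d*(z-o[2])/d[2]
E
python3 - <<'E'
from h import *
s=sense();print(s)
for n in("top","side"):
    p=snapshot(n);save(p,n+"0.png",None,1.25)
    for q in("rack","rack_corner","rack_pocket","bin_rim","plug","cup","bottle","hanger_hook"):
        print(n,q,[(np.round(d["location"]).tolist(),round(d["conf"],2),np.round(proj(p,d["location"])).tolist()) for d in place_of(p,q)])
E
```

```text
pics
{'time': 0.0, 'joint_pos': array([ 6.42620436e+01,  7.51487151e+00,  8.53276159e+01, -9.06777987e-05,
        8.72626087e+01, -4.89418226e+00]), 'qd': array([ 0.06046625, -0.04021105, -0.00819442, -0.01809364, -0.00498223,
        0.01329147]), 'joint_efforts': array([-1.47740418e-03, -5.69388986e+01, -5.00555956e+01, -3.67867324e-04,
        1.46347174e-02, -4.48419814e-05]), 'tool_pos': array([213.23213346, 560.21497262, 211.56288033]), 'tcp_rot': array([-1.79895279e+02, -8.87610974e-03,  1.59156222e+02]), 'ft_force': array([ 0.63558254, -0.76044486,  0.19204409]), 'wrist_torque': array([-0.01842027, -0.02449176,  0.03769934]), 'grip_force': 0.0, 'finger_gap': 85.22024383488426}
top rack [([536.0, 28.0, 0.0], 0.56, [318.0, 188.0]), ([431.0, -62.0, -5.0], 0.26, [346.0, 221.0])]
top rack_corner [([641.0, 28.0, 0.0], 0.56, [318.0, 156.0])]
top rack_pocket [([637.0, 99.0, 1.0], 0.74, [296.0, 157.0]), ([632.0, -0.0, 176.0], 0.31, [328.0, 148.0])]
top bin_rim [([635.0, -5.0, 179.0], 0.9, [330.0, 146.0])]
top plug [([561.0, 289.0, -4.0], 0.9, [237.0, 181.0]), ([639.0, -290.0, -0.0], 
[... 202 characters left out ...]
ide rack [([531.0, 22.0, 1.0], 0.86, [336.0, 243.0])]
side rack_corner [([641.0, 35.0, -5.0], 0.87, [359.0, 220.0]), ([637.0, 95.0, 0.0], 0.57, [340.0, 210.0])]
side rack_pocket [([635.0, 97.0, 2.0], 0.67, [339.0, 210.0])]
side bin_rim [([632.0, 1.0, 176.0], 0.64, [372.0, 172.0])]
side plug [([561.0, 290.0, -2.0], 0.83, [270.0, 194.0]), ([430.0, -61.0, -1.0], 0.82, [337.0, 284.0]), ([435.0, 185.0, 1.0], 0.81, [263.0, 234.0]), ([630.0, -287.0, 0.0], 0.61, [467.0, 282.0]), ([497.0, -309.0, -1.0], 0.58, [446.0, 324.0])]
side cup [([364.0, 309.0, 2.0], 0.85, [210.0, 226.0])]
side bottle [([360.0, -320.0, -1.0], 0.61, [416.0, 371.0])]
side hanger_hook [([595.0, 412.0, 2.0], 0.66, [249.0, 171.0])]
```

View pics/top0.png

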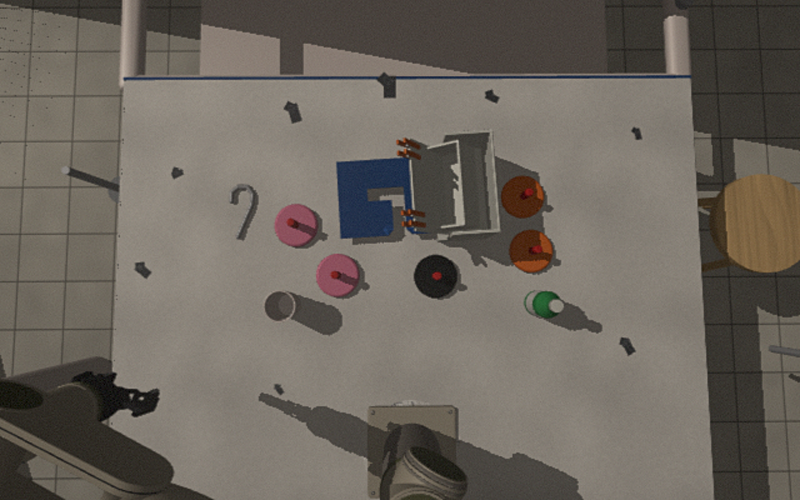

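View pics/side0.png

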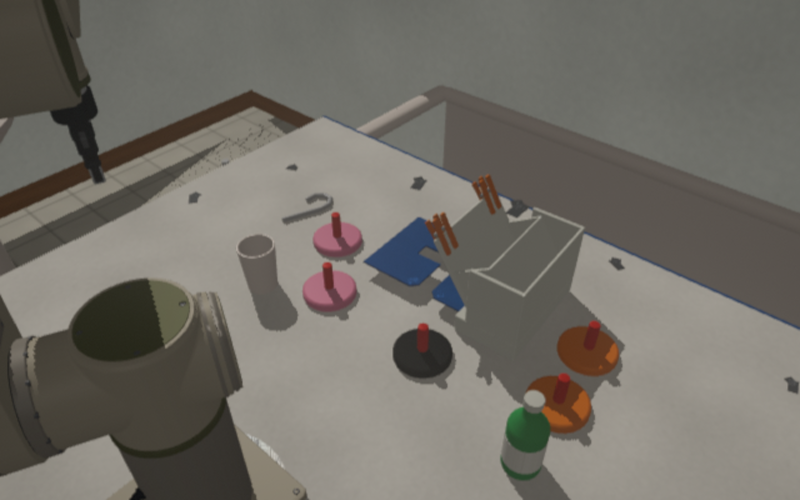

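The candidates in top0 (800x500) are pink at (297,226) and (338,276), orange at (522,196) and (531,250), and black at (436,276). The black disc with the red stem, standing in front of the rack, fits the description. I'll confirm it in a crop and measure the rack's pose.

Run:
```python
from h import *
p=snapshot("top"); save(p,"crop1.png",(90,250,250,450),4)
im=p["image"]; hsv=cv2.cvtColor(im,cv2.COLOR_RGB2HSV)
m=(hsv[...,0]>100)&(hsv[...,0]<128)&(hsv[...,1]>120)
m[:100]=0; m[205:]=0; m[:,:260]=0;m[:,335:]=0
v,u=np.nonzero(m); X=np.array([back(p,(a,b),32)[:2] for a,b in zip(u,v)])
def fit(ax,sgn,lo,hi):
    k=np.arange(lo,hi,6);pts=[]
    for a in k:
        s=X[(abs(X[:,1-ax]-a)<3)]
        if len(s): pts.append((a,sgn*np.max(sgn*s[:,ax])))
    pts=np.array(pts); c=np.polyfit(*pts.T,1); r=pts[:,1]-np.polyval(c,pts[:,0]); g=abs(r)<4; return np.polyfit(*pts[g].T,1),g.sum(),len(g)
mm=2.0
for n,a in(("left",(1,1,560,715)),("back",(0,1,60,165)),("front",(0,-1,70,165))):
    c,g,k=fit(*a); print(n,c,np.degrees(np.arctan(c[0])),g,k)
print(p["intrinsics"],-np.array(p["R"]).T@p["t"])
# stem top
r=((hsv[...,0]<8)|(hsv[...,0]>172))&(hsv[...,1]>140); r[:205]=0;r[235:]=0;r[:,335:370].any()
r[:,:335]=0;r[:,370:]=0; v,u=np.nonzero(r);print("stem px",u.mean(),v.mean(),len(u),back(p,(u.mean(),v.mean()),70))
d=(im.max(2)<60); d[:200]=0;d[242:]=0;d[:,:325]=0;d[:,372:]=0
c=cv2.findContours(d.astype('uint8'),0,1)[0];c=max(c,key=cv2.contourArea);e=cv2.minEnclosingCircle(c);print("disc",e,back(p,e[0],18))
t=trace(p,"plug");print([(d["conf"],np.argwhere(d["pixels"]).mean(0)) for d in t])
```

```text
left [6.26126903e-02 1.34962516e+02] 3.582765883239587 26 26
back [-7.69502461e-02  7.31191901e+02] -4.400252871212219 18 18
front [-5.35159470e-02  5.39172785e+02] -3.063315728322269 16 16
[[386.35304301   0.         320.31006012]
 [  0.         386.35304301 195.42919929]
 [  0.           0.           1.        ]] [ 413.81599087   32.78659819 1235.63193723]
stem px 348.9767441860465 220.1860465116279 43 [431.80534981 -64.08685949  70.        ]
disc ((348.32574462890625, 220.78868103027344), 17.417932510375977) [430.72981014 -66.33299335  18.        ]
[(0.94, array([220.56074766, 347.86604361])), (0.93, array([219.9445629 , 270.01812367])), (0.89, array([157.16757941, 417.46987952])), (0.82, array([179.98991935, 236.69052419]))]
```

View pics/crop1.png

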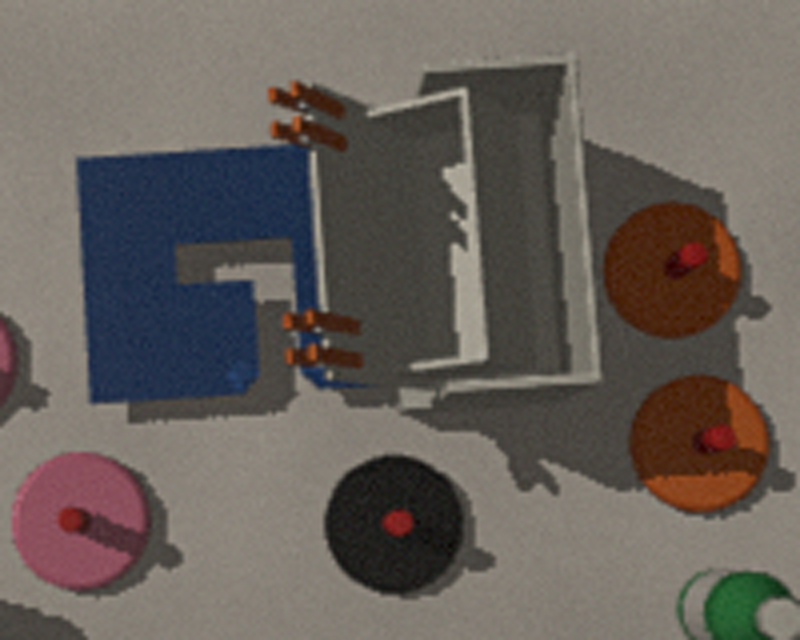

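The crop confirms it: the black disc with the red stem at crop (395,523), full image about (348.5,220.5), is the plug. The pink and orange ones are look-alikes. The slot edges show at about (256,330) for the left edge and (176,262) for the pocket end. Next I'll refine the rack pose from those points and work out the move.

```bash
cat >> h.py <<'E'
YAW=np.radians(3.7); O=np.array([532.,22.])
C,S=np.cos(YAW),np.sin(YAW)
def torack(X): d=np.array(X)[:2]-O; return np.array([C*d[0]+S*d[1],-S*d[0]+C*d[1]])
def st():
    s=sense();print("t %.2f"%s["time"],"rack",torack(s["tool_pos"]).round(1),"z",s["tool_pos"][2].round(1),"rot",s["tcp_rot"].round(1),"F",s["ft_force"].round(1),"gap",round(s["finger_gap"],1),"grip",round(s["grip_force"],1),"j",s["joint_pos"].round(0))
E
python3 - <<'E'
from h import *
p=snapshot("top")
for n,c in(("slotL(y=16)",(257,330)),("slotL",(254,290)),("pocket end y=76",(176,262)),("near x=94",(200,283)),("far x=126",(200,244)),("left y=150",(78,200)),("left",(88,350)),("back x=200",(150,155)),("front x=4",(150,402))):
    X=back(p,(250+(c[0]+.5)/4-.5,90+(c[1]+.5)/4-.5),32);print(n,X.round(1),torack(X).round(1))
for k in range(3):
  for n in("top","side"):
    p=snapshot(n)
    print(n,[(q,np.r_[torack(d["location"]),d["location"][2]].round(1).tolist(),round(d["conf"],2)) for q in("rack","rack_corner","rack_pocket","bin_rim") for d in place_of(p,q)[:1]])
print("plug",torack([431,-64]));st()
E
python3 -m handwheel '[[-1,0,0,0,0,0,-0.107],[-1,0,0,0,0,0,-0.107],[-1,0,0,0,0,0,-0.107],[-1,0,0,0,0,0,-0.107],[-1,0,0,-3,0,0,0],[-1,0,0,-3,0,0,0]]'
```

```text
slotL(y=16) [583.8  41.   32. ] [52.9 15.7]
slotL [615.5  43.2  32. ] [84.7 15.8]
pocket end y=76 [638.2 104.5  32. ] [111.3  75.5]
near x=94 [621.4  85.7  32. ] [93.3 57.8]
far x=126 [652.4  85.6  32. ] [124.3  55.7]
left y=150 [688.2 181.7  32. ] [166.1 149.3]
left [568.8 173.5  32. ] [ 46.5 148.8]
back x=200 [724.  124.9  32. ] [198.3  90.3]
front x=4 [527.6 125.   32. ] [  2.3 103.1]
top [('rack', [0.9, 5.5, 0.8], 0.61), ('rack_corner', [111.6, -0.4, 0.9], 0.71), ('rack_pocket', [113.7, 67.8, -1.4], 0.69), ('bin_rim', [98.7, -28.9, 179.6], 0.89)]
side [('rack', [-1.3, 0.7, -4.2], 0.98), ('rack_corner', [108.9, 4.5, -6.1], 0.67), ('rack_pocket', [110.0, 68.8, 0.6], 0.94), ('bin_rim', [98.3, -24.0, 178.9], 0.97)]
top [('rack', [2.2, 4.6, 0.1], 0.82), ('rack_corner', [111.5, 4.7, -1.2], 0.59), ('rack_pocket', [99.5, -29.0, 175.9], 0.64), ('bin_rim', [100.4, -29.7, 178.5], 0.64)]
side [('rack', [-0.4, 1.7, 1.6], 0.89), ('rack_corner', [107.3, 4.9, -3.2], 0.96), ('rack_pocket', [109.3, 68.7, 0.0], 0.86), ('bin_rim', [98.5, -26.6, 179.4], 0.91)]
top [('rack_corner', [112.1, 1.8, -2.5], 0.66), ('rack_pocket', [110.3, 69.7, 1.2], 0.95), ('bin_rim', [98.9, -29.2, 178.1], 0.97)]
side [('rack', [1.4, 1.6, -2.6], 0.56), ('rack_corner', [109.2, 3.3, -3.1], 0.87), ('rack_pocket', [106.6, 71.2, 0.6], 0.86), ('bin_rim', [99.1, -24.2, 177.3], 0.76)]
plug [-106.33925596  -79.30298004]
t 2.55 rack [-283.1  558.2] z 212.6 rot [-180.     0.   159.2] F [-0.1 -0.  -0.2] gap 85.1 grip 0.0 j [64.  7. 85. -0. 87. -5.]
time: 3.05
tool_pos: [212.7, 559.2, 270.5]
tcp_rot: [-179.7, -0.2, -176.3]
ft_force: [0.7, 0.1, 0.9]
finger_gap: 12.2
grip_force: 0.0
```

```bash
python3 -m handwheel '[[-1,-2.1,-2.9,0,0,0,0],[-1,-2.1,-2.9,0,0,0,0],[-1,-2.1,-2.9,0,0,0,0],[-1,-2.1,-2.9,0,0,0,0],[-1,-2.1,-2.9,0,0,0,0],[-1,-2.1,-2.9,0,0,0,0],[-1,-2.1,-2.9,0,0,0,0],[-1,-2.1,-2.9,0,0,0,0],[-1,-2.1,-2.9,0,0,0,0],[-1,-2.1,-2.9,0,0,0,0],[-1,-2.1,-2.9,0,0,0,0],[-1,-2.1,-2.9,0,0,0,0]]'
python3 -m handwheel '[[-1,-2.1,-2.9,0,0,0,0],[-1,-2.1,-2.9,0,0,0,0],[-1,-2.1,-2.9,0,0,0,0],[-1,-2.1,-2.9,0,0,0,0],[-1,-2.1,-2.9,0,0,0,0],[-1,-2.1,-2.9,0,0,0,0],[-1,0,0,0,0,0,0],[-1,0,0,0,0,0,0]]'
python3 -c "from h import *;st()"
```

```text
time: 4.05
tool_pos: [488.2, 228.1, 272.8]
tcp_rot: [180.0, 0.0, -176.3]
ft_force: [1.0, 0.4, 0.6]
finger_gap: 0.0
grip_force: 0.0
time: 4.72
tool_pos: [624.8, 62.2, 271.7]
tcp_rot: [180.0, -0.1, -176.5]
ft_force: [-0.1, 0.3, 0.3]
finger_gap: -0.1
grip_force: 0.0
t 4.72 rack [95.2 34.1] z 271.7 rot [ 1.800e+02 -1.000e-01 -1.765e+02] F [-0.1  0.3  0.3] gap -0.1 grip 0.0 j [  1.  11.  75.  -0.  94. -92.]
```

```bash
python3 -m handwheel '[[-1,-0.4,0,3.3,0,0,0],[-1,0,0,3.3,0,0,0],[-1,0,0,3.3,0,0,0],[-1,0,-1.2,0,0,0,0],[-1,0,-1.2,0,0,0,0],[-1,0,-1,0,0,0,0],[-1,0,-1,0,0,0,0],[-1,0,-1,-0.2,0,0,0],[-1,0,-1,-0.2,0,0,0],[-1,0,-1,-0.3,0,0,0],[-1,0,-1,-0.3,0,0,0],[-1,0,-1,-0.3,0,0,0]]'
python3 -c "
from h import *;st()
p=snapshot('side');save(p,'bin1.png',(90,290,200,460),3)"
```

```text
time: 5.72
tool_pos: [634.5, -30.7, 187.4]
tcp_rot: [-180.0, 0.0, -176.3]
ft_force: [0.5, 0.0, 0.6]
finger_gap: 0.1
grip_force: 0.0
t 5.72 rack [ 98.8 -59.2] z 187.4 rot [-180.     0.  -176.3] F [0.5 0.  0.6] gap 0.1 grip 0.0 j [  -7.   14.   81.   -0.   85. -101.]
```

View pics/bin1.png

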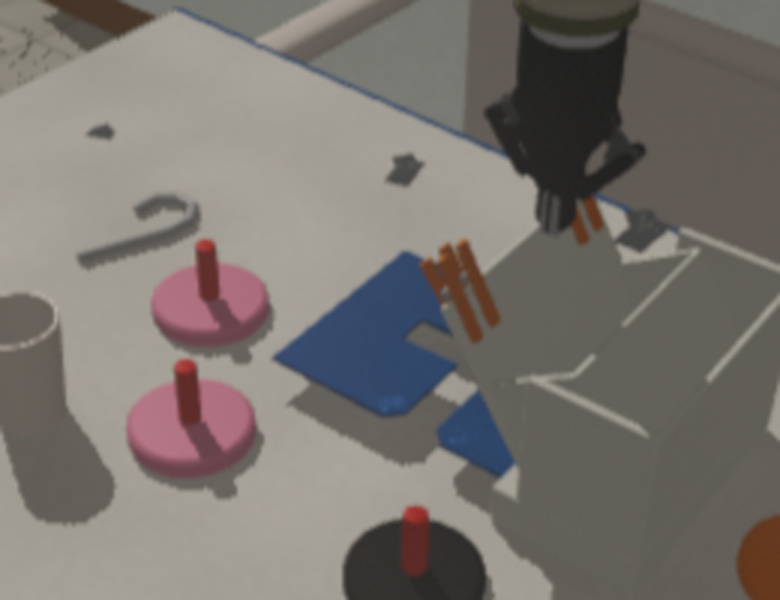

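The picture shows the fingertips at (553,232), close to the rim between the clothespins at (460,290) and (585,220). The bin still leans out. I'll measure the rim.

```bash
python3 -c "
from h import *
for n in('side','top'):
  p=snapshot(n);print([(np.r_[torack(d['location']),d['location'][2]].round(1),d['conf']) for d in place_of(p,'bin_rim')], proj(p,np.r_[sense()['tool_pos'][:2],sense()['tool_pos'][2]-17]))
  save(p,'bin2'+n+'.png',(80,240,250,450),4)
"
```

```text
[(array([ 98.9, -29.6, 178. ]), 0.85)] [383.15031051 178.70212673]
[(array([101. , -30.9, 176.1]), 0.75)] [338.5299255  147.25307081]
```

View pics/bin2top.png

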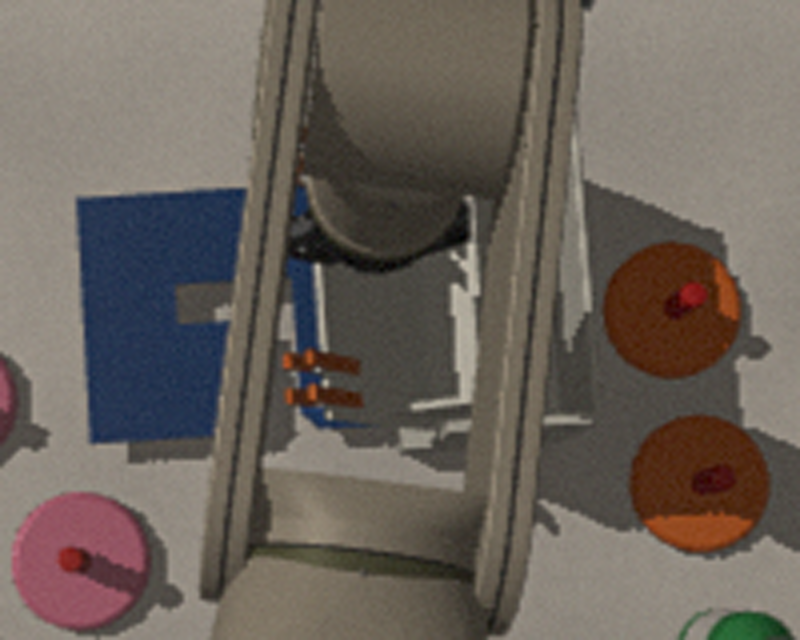

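View pics/bin2side.png

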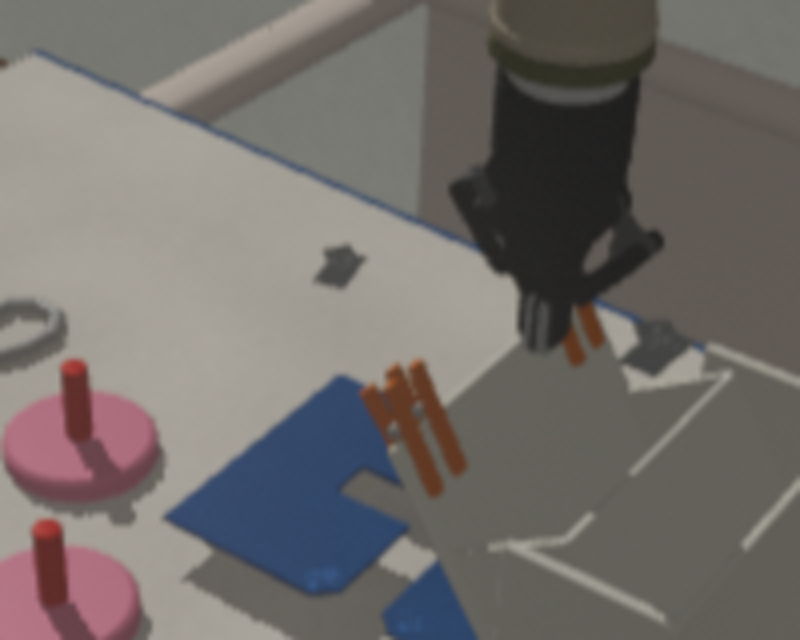

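```bash
python3 -c "
from h import *
p=snapshot('side');print('cam',-np.array(p['R']).T@p['t'],p['intrinsics'][0][0])
Ri=lambda x,y,z: proj(p,[O[0]+C*x-S*y,O[1]+S*x+C*y,z]).round()
for th in(.5,.57,.65,.3):
  y=-115+160*np.sin(th);z=45+160*np.cos(th);print(th,y,z,[Ri(x,y,z) for x in(-5,40,100,160,205)])
for z in(170,180,190,200,223): print('tip',z,Ri(98.8,-59,z))
"
```

```text
cam [-164.42564987 -526.73362184  880.05677247] 496.7766694251557
0.5 -38.29191382332752 185.41320990245964 [array([351., 193.]), array([362., 183.]), array([376., 170.]), array([390., 158.]), array([399., 150.])]
0.57 -28.658872202564936 179.70415602596302 [array([347., 193.]), array([359., 183.]), array([373., 171.]), array([386., 159.]), array([395., 151.])]
0.65 -18.17017508223367 172.37340776784893 [array([344., 194.]), array([355., 184.]), array([369., 171.]), array([382., 160.]), array([392., 152.])]
0.3 -67.71676693418567 197.85383826009695 [array([363., 193.]), array([374., 183.]), array([388., 170.]), array([401., 158.]), array([410., 150.])]
tip 170 [383. 179.]
tip 180 [383. 175.]
tip 190 [384. 172.]
tip 200 [384. 168.]
tip 223 [385. 160.]
```

The fingertips, at crop (540,352) or full (385,168), lie in front of and above the rim. They appear about 30 mm higher than the reported pose implies, so the fingers passed over the rim. I'll check the tool geometry against the first picture.

```bash
python3 -c "
from h import *
p=snapshot('side')
t=np.array([213.2,560.2]); ty=np.array([.356,.934])
for z in (195,208,220,235): print(z,proj(p,np.r_[t,z]).round(1),proj(p,np.r_[t+ty*50,z]).round(1),proj(p,np.r_[t-ty*50,z]).round(1))
st()
im=cv2.imread('pics/side0.png');cv2.imwrite('pics/tip0.png',cv2.resize(im[60:200,30:170],None,fx=4,fy=4))
"
```

```text
195 [ 83.4 154.1] [ 80.3 144.1] [ 86.6 164.7]
208 [ 81.7 149.6] [ 78.7 139.7] [ 84.9 160.2]
220 [ 80.2 145.5] [ 77.2 135.5] [ 83.3 156. ]
235 [ 78.2 140.2] [ 75.2 130.3] [ 81.3 150.6]
t 6.07 rack [ 98.5 -57.3] z 186.2 rot [ 180.    -0.  -176.3] F [0.3 0.4 0.9] gap -0.3 grip 0.0 j [  -7.   14.   81.    0.   85. -101.]
```

View pics/tip0.png

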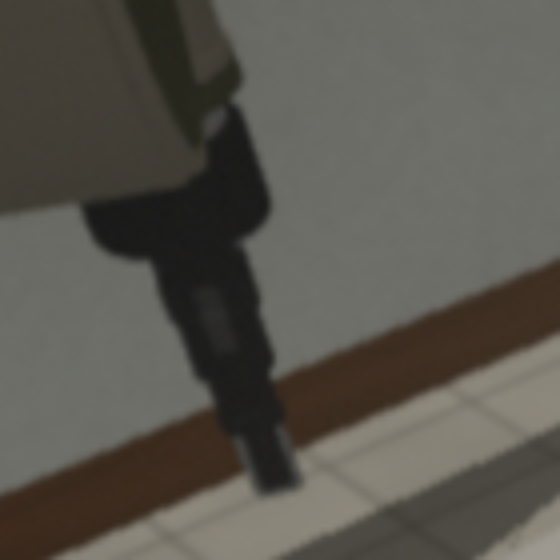

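```bash
python3 -c "
from h import *
p=snapshot('top')
t=np.array([213.2,560.2]); ty=np.array([.356,.934])
for z in (208,240): print(z,*[(1.25*proj(p,np.r_[t+ty*k,z])).round(1) for k in(-50,0,50)])
im=cv2.imread('pics/top0.png');cv2.imwrite('pics/tip1.png',cv2.resize(im[350:440,60:180],None,fx=6,fy=6))
"
```

```text
208 [165.2 390.3] [142.9 381.8] [120.6 373.3]
240 [157.6 393.8] [134.5 385. ] [111.5 376.2]
```

View pics/tip1.png

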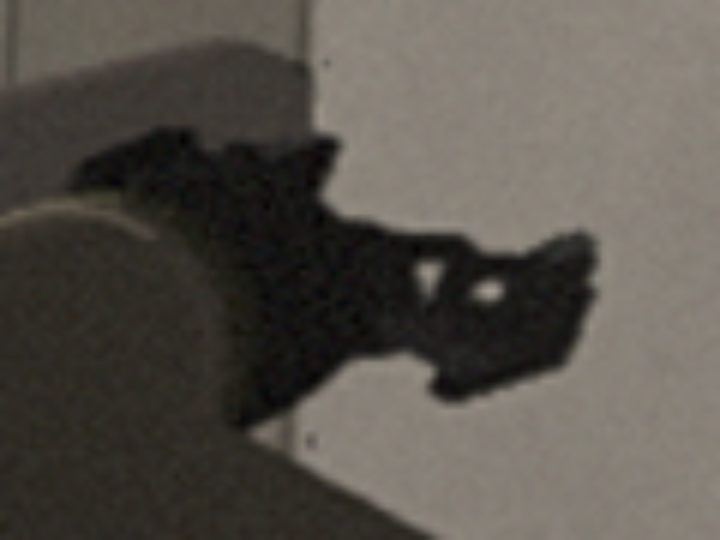

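In the top picture the right fingertip at crop (590,265) and the left at (335,145) match a tip height of 240 mm. The reported pose implies 208 mm, so the real tips stand about 31 mm higher than reported, with xy fine. I'll back out over the rim, drop 45 mm and push again.

```bash
python3 -m handwheel '[[-1,0,2,-1,0,0,0],[-1,0,3,0,0,0,0],[-1,0,3,0,0,0,0],[-1,0,1,1,0,0,0],[-1,0,0,2.5,0,0,0],[-1,0,0,2,0,0,0],[-1,0,0,0,0,0,0],[-1,0,-1.5,0,0,0,0],[-1,0,-1.5,0,0,0,0],[-1,0,-1,0,0,0,0],[-1,0,-0.8,0,0,0,0],[-1,0,-0.8,-0.1,0,0,0]]'
python3 -c "from h import *;st()"
python3 -m handwheel '[[-1,0,-0.8,-0.3,0,0,0],[-1,0,-0.8,-0.3,0,0,0],[-1,0,-0.8,-0.3,0,0,0],[-1,0,-0.8,-0.3,0,0,0]]'
python3 -c "
from h import *;st()
p=snapshot('side');save(p,'bin3.png',(90,240,250,450),3);print([(np.r_[torack(d['location']),d['location'][2]].round(1),d['conf']) for d in place_of(p,'bin_rim')])"
```

```text
time: 7.12
tool_pos: [632.8, 3.0, 143.9]
tcp_rot: [180.0, 0.1, -176.4]
ft_force: [0.5, 1.2, 0.5]
finger_gap: 0.3
grip_force: 0.8
t 7.12 rack [ 99.4 -25.5] z 143.9 rot [ 1.800e+02  1.000e-01 -1.764e+02] F [0.5 1.2 0.5] gap 0.3 grip 0.8 j [ -4.  15.  84.   0.  81. -98.]
time: 7.45
tool_pos: [634.1, -28.3, 155.0]
tcp_rot: [-180.0, 0.0, -176.3]
ft_force: [-0.3, -0.7, -1.3]
finger_gap: 0.3
grip_force: 0.2
t 7.45 rack [ 98.7 -56.8] z 155.0 rot [-180.     0.  -176.3] F [-0.3 -0.7 -1.3] gap 0.3 grip 0.2 j [  -7.   15.   83.   -0.   82. -101.]
[(array([ 95.8, -71.1, 199.8]), 0.69)]
```

The rim has moved to y = -71, so the push works. I'll continue to shut.

```bash
python3 -m handwheel '[[-1,0,-0.8,-0.2,0,0,0],[-1,0,-0.8,-0.2,0,0,0],[-1,0,-0.8,-0.1,0,0,0],[-1,0,-0.6,-0.1,0,0,0],[-1,0,-0.6,0,0,0,0],[-1,0,-0.5,0,0,0,0],[-1,0,0,0,0,0,0],[-1,0,0,0,0,0,0],[-1,0,0,0,0,0,0]]'
python3 -c "
from h import *;st()
p=snapshot('side');save(p,'bin4.png',(90,240,250,450),3);print([(np.r_[torack(d['location']),d['location'][2]].round(1),d['conf']) for d in place_of(p,'bin_rim')])"
```

```text
time: 8.3
tool_pos: [636.6, -68.2, 160.5]
tcp_rot: [180.0, -0.0, -176.3]
ft_force: [-0.1, -0.6, -0.3]
finger_gap: 0.2
grip_force: 0.0
t 8.30 rack [ 98.6 -96.8] z 160.5 rot [ 180.    -0.  -176.3] F [-0.1 -0.6 -0.3] gap 0.2 grip 0.0 j [ -11.   15.   82.    0.   83. -104.]
[(array([  98.7, -113.1,  204.6]), 0.65)]
```

The bin is shut: rim at y = -113, z = 205. Next I retreat and move above the plug.

```bash
python3 -m handwheel '[[-1,0,2.5,0,0,0,0],[-1,0,3.5,0,0,0,0],[-1,0.5,0,-2,0,0,0],[0,3,0,-1,0,0,0],[0,3,0,0,0,0,0],[0.5,3,0,0,0,0,0],[0.5,3,0,0,0,0,0],[0.5,3,-1,0,0,0,0],[0.5,3,-1.5,0,0,0,0],[0.5,2,-1.8,0,0,0,0],[0.5,0,0,0,0,0,0],[0.5,0,0,0,0,0,0]]'
python3 -c "
from h import *;st()
p=snapshot('side')
print([(np.r_[torack(d['location']),d['location'][2]].round(1),d['conf']) for q in('bin_rim','plug') for d in place_of(p,q)])
s=sense()['tool_pos'];save(p,'g1.png',(120,320,230,430),3);print(proj(p,s+[0,0,14]))"
```

```text
time: 9.4
tool_pos: [430.7, -65.0, 191.0]
tcp_rot: [-180.0, 0.1, -176.4]
ft_force: [0.6, -0.1, -0.4]
finger_gap: 64.1
grip_force: 0.0
t 9.40 rack [-106.7  -80.3] z 191.0 rot [-1.800e+02  1.000e-01 -1.764e+02] F [ 0.6 -0.1 -0.4] gap 64.1 grip 0.0 j [ -15.  -18.  112.    0.   87. -109.]
[(array([  98.7, -112.9,  204.9]), 0.95), (array([ 51.1, 266.3,  -1.5]), 0.86), (array([-84.9, 169.4,  -0.3]), 0.85), (array([ -59. , -330.4,   -0.5]), 0.7)]
[340.24262566 217.62880692]
```

View pics/g1.png

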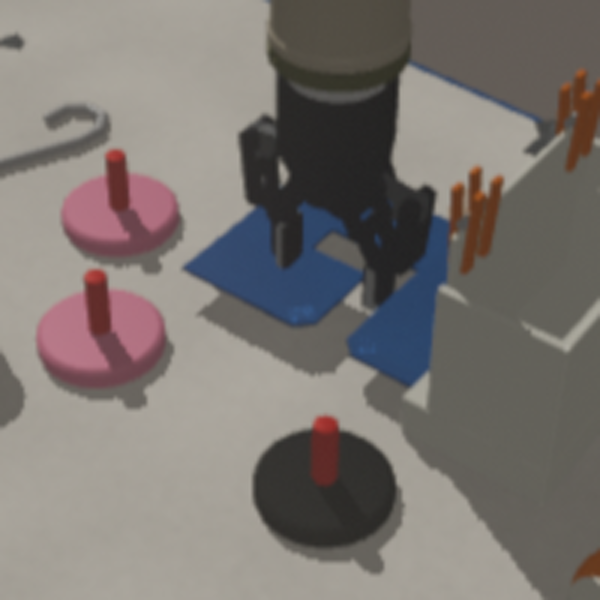

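The two fingertips at (288,265) and (378,303) straddle the line above the stem, whose top is at (325,422), at the height I predicted. The bin is shut. I descend and grip.

```bash
python3 -m handwheel '[[0.5,0,0,3.5,0,0,0],[0.5,0,0,3.5,0,0,0],[0.5,0,0,3.5,0,0,0],[0.5,0,0,3,0,0,0],[0.5,0,0,2.3,0,0,0],[0.5,0,0,0,0,0,0]]'
python3 -c "from h import *;st()"
python3 -m handwheel '[[-1,0,0,0,0,0,0],[-1,0,0,0,0,0,0],[-1,0,0,0,0,0,0],[-1,0,0,0,0,0,0],[-1,0,0,0,0,0,0],[-1,0,0,0,0,0,0]]' 40
python3 -c "
from h import *;st()
p=snapshot('side')
print([(np.r_[torack(d['location']),d['location'][2]].round(1),d['conf']) for q in('plug',) for d in place_of(p,q)])
save(p,'g2.png',(120,320,230,430),3)"
```

```text
time: 10.05
tool_pos: [427.1, -62.7, 27.2]
tcp_rot: [179.8, -0.5, -176.3]
ft_force: [-0.8, 0.4, -1.0]
finger_gap: 64.0
grip_force: 0.0
t 10.05 rack [-110.2  -77.8] z 27.2 rot [ 179.8   -0.5 -176.3] F [-0.8  0.4 -1. ] gap 64.0 grip 0.0 j [ -15.   -8.  121.    0.   68. -109.]
time: 10.55
tool_pos: [433.0, -64.9, 34.8]
tcp_rot: [-179.9, 0.2, -176.3]
ft_force: [-0.2, 1.3, 7.1]
finger_gap: 18.8
grip_force: 39.2
t 10.55 rack [-104.4  -80.3] z 34.8 rot [-179.9    0.2 -176.3] F [-0.2  1.3  7.1] gap 18.8 grip 39.2 j [ -15.   -9.  121.    0.   68. -109.]
[(array([-86.6, 171. ,   0.3]), 0.93), (array([  79. , -317.7,   -1.3]), 0.89), (array([ 49. , 267.3,  -2.4]), 0.71), (array([-6.030e+01, -3.298e+02,  2.000e-01]), 0.67), (array([-108.6,  -77.7,   -0. ]), 0.63)]
```

View pics/g2.png

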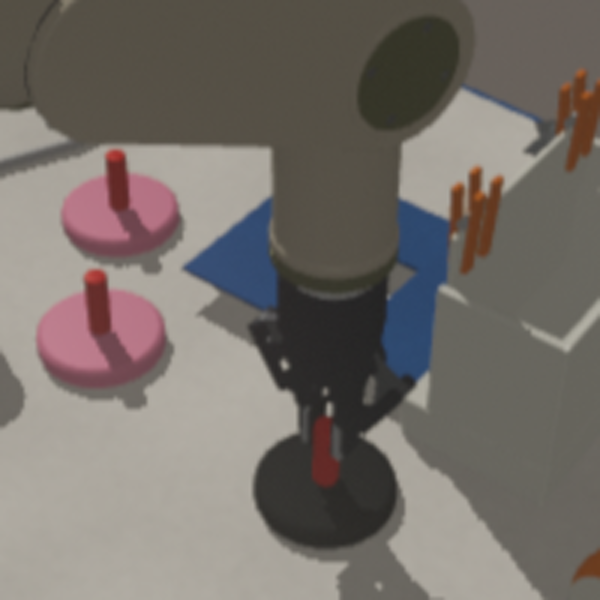

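The fingers hold the stem (gap 18.8 mm, grip 39 N) and the plug lies flat at (325,490). I relieve the downward force by 1 mm and slide sideways to the slot axis.

```bash
python3 -m handwheel '[[-1,0,0.5,-0.1,0,0,0],[-1,0,1,0,0,0,0],[-1,0,1.5,0,0,0,0],[-1,0,1.5,0,0,0,0],[-1,0,1.5,0,0,0,0],[-1,0,1.2,0,0,0,0],[-1,0,0.8,0,0,0,0],[-1,0,0,0,0,0,0],[-1,0,0,0,0,0,0]]'
python3 -c "
from h import *;st()
p=snapshot('side')
print([(np.r_[torack(d['location']),d['location'][2]].round(1),d['conf']) for q in('plug','rack') for d in place_of(p,q)])"
```

```text
time: 11.4
tool_pos: [426.8, 17.0, 34.8]
tcp_rot: [179.9, 0.1, -176.3]
ft_force: [-0.0, 4.8, 7.4]
finger_gap: 18.6
grip_force: 40.5
t 11.40 rack [-105.3    1.8] z 34.8 rot [ 1.799e+02  1.000e-01 -1.763e+02] F [-0.   4.8  7.4] gap 18.6 grip 40.5 j [ -5. -11. 122.   0.  68. -98.]
[(array([-106.7,    2.9,    0.8]), 0.85), (array([  78.4, -312.3,   -0.9]), 0.8), (array([-84.6, 170.3,  -1.6]), 0.78), (array([ -56. , -326.8,   -1.9]), 0.61), (array([ 48.6, 262.6,  -0.6]), 0.59), (array([ 0.5,  0.5, -2.1]), 0.71)]
```

```bash
python3 -m handwheel '[[-1,-1,-0.1,-0.15,0,0,0],[-1,-1.5,0,0,0,0,0],[-1,-1.5,0,0,0,0,0],[-1,-1.5,0,0,0,0,0],[-1,-1.5,0,0,0,0,0],[-1,-1.5,0,0,0,0,0],[-1,-1.5,0,0,0,0,0],[-1,-1.5,0,0,0,0,0],[-1,-1.5,0,0,0,0,0],[-1,0,0,0,0,0,0]]'
python3 -c "
from h import *;st()
p=snapshot('side')
print([(np.r_[torack(d['location']),d['location'][2]].round(1),d['conf']) for q in('plug','rack') for d in place_of(p,q)])"
```

```text
time: 12.38
tool_pos: [557.4, 23.4, 35.5]
tcp_rot: [180.0, 0.1, -176.3]
ft_force: [0.5, 0.3, -2.5]
finger_gap: 18.3
grip_force: 40.0
t 12.38 rack [25.5 -0.2] z 35.5 rot [ 1.800e+02  1.000e-01 -1.763e+02] F [ 0.5  0.3 -2.5] gap 18.3 grip 40.0 j [ -3.  10. 102.   0.  68. -97.]
[(array([ 46.4, 266.6,  -1.2]), 0.92), (array([ -57.8, -329.1,    0.6]), 0.88), (array([19.5,  5.7,  0.8]), 0.83), (array([  78.6, -314.4,    1.8]), 0.81), (array([-87.1, 169.9,  -1.5]), 0.58), (array([-3.3,  1.4,  2.4]), 0.91)]
```

The stem is through the throat with no side force. I continue to the back of the slot.

```bash
python3 -m handwheel '[[-1,-1.2,0.05,0,0,0,0],[-1,-1.2,0,0,0,0,0],[-1,-1.2,0,0,0,0,0],[-1,-1.2,0,0,0,0,0],[-1,-1.2,0,0,0,0,0],[-1,-1.2,0,0,0,0,0],[-1,-1,0,0,0,0,0],[-1,-0.3,0,0,0,0,0],[-1,0,0,0,0,0,0]]'
python3 -c "
from h import *;st()
p=snapshot('side')
print([(np.r_[torack(d['location']),d['location'][2]].round(1),d['conf']) for q in('plug','bin_rim') for d in place_of(p,q)])"
```

```text
time: 13.28
tool_pos: [640.2, 28.7, 35.0]
tcp_rot: [180.0, -0.0, -176.3]
ft_force: [0.3, 0.0, 0.7]
finger_gap: 0.0
grip_force: 0.0
t 13.28 rack [108.4  -0.3] z 35.0 rot [ 180.    -0.  -176.3] F [0.3 0.  0.7] gap 0.0 grip 0.0 j [ -2.  22.  88.   0.  71. -96.]
[(array([ 48.5, 267.7,  -4.9]), 0.94), (array([-87.4, 168.3,  -0.5]), 0.91), (array([-6.03e+01, -3.28e+02, -3.00e-01]), 0.77), (array([  77.6, -316.1,   -0.6]), 0.75), (array([22.3,  2.6,  1.1]), 0.65), (array([  96.7, -113.6,  204.6]), 0.6)]
```

The grip was lost and the plug stayed near x = 22. I'll look.

```bash
python3 -c "
from h import *
p=snapshot('side');save(p,'g3.png',(130,290,270,430),4)
q=snapshot('top')
for k in(p,q):
  print([(np.r_[torack(d['location']),d['location'][2]].round(1),d['conf']) for d in place_of(k,'plug') if abs(torack(d['location'])[1])<60])"
```

```text
[(array([25.7,  1.3,  2.7]), 0.81)]
[(array([23.6, -0.5, -3.8]), 0.91)]
```

View pics/g3.png

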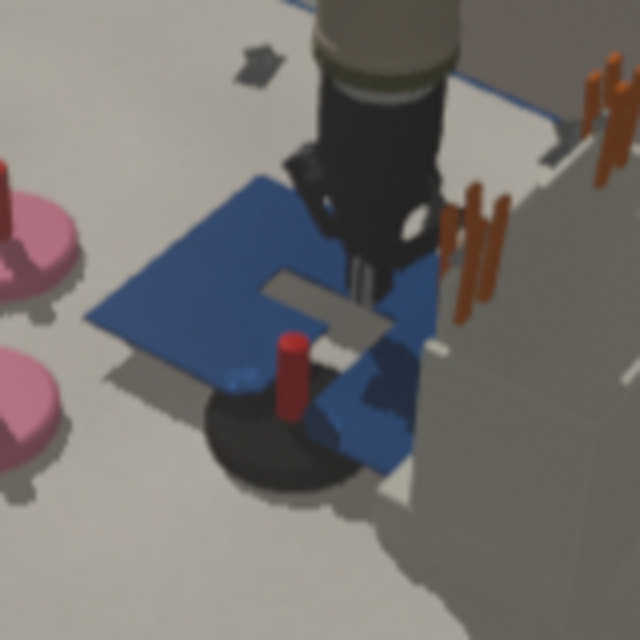

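The plug stands upright and flat in the slot mouth (stem at crop (293,380), x ≈ 24, y ≈ 0). The shut fingers are ahead of it above the plate. I'll go over the stem and push it from behind with shut fingers, using the slot as a guide.

```bash
python3 -m handwheel '[[-1,0,0,-3,0,0,0],[-1,0,0,-3.5,0,0,0],[-1,2.5,0.05,0,0,0,0],[-1,3,0,0,0,0,0],[-1,3,0,0,0,0,0],[-1,3,0,0,0,0,0],[-1,2,0,0,0,0,0],[-1,0,0,1,0,0,0],[-1,0,0,3,0,0,0],[-1,0,0,2.8,0,0,0],[-1,0,0,0,0,0,0],[-1,0,0,0,0,0,0]]'
python3 -c "
from h import *;st()
p=snapshot('side')
print([(np.r_[torack(d['location']),d['location'][2]].round(1),d['conf']) for d in place_of(p,'plug') if abs(torack(d['location'])[1])<60])"
```

```text
time: 14.63
tool_pos: [504.0, 20.5, 30.6]
tcp_rot: [180.0, -0.2, -176.3]
ft_force: [0.3, 0.1, 0.6]
finger_gap: 0.1
grip_force: 0.0
t 14.63 rack [-28.    0.3] z 30.6 rot [ 180.    -0.2 -176.3] F [0.3 0.1 0.6] gap 0.1 grip 0.0 j [ -3.   3. 110.  -0.  67. -97.]
[(array([20.1, -0.6,  0.1]), 0.58)]
```

Now I push forward. Contact is expected near TCP x = 3.

```bash
python3 -m handwheel '[[-1,-1,0,0,0,0,0],[-1,-1.2,0,0,0,0,0],[-1,-0.8,0,0,0,0,0],[-1,-0.8,0,0,0,0,0],[-1,-0.8,0,0,0,0,0],[-1,-0.8,0,0,0,0,0],[-1,-0.8,0,0,0,0,0],[-1,-0.8,0,0,0,0,0]]'
python3 -c "
from h import *;st()
p=snapshot('side')
print([(np.r_[torack(d['location']),d['location'][2]].round(1),d['conf']) for d in place_of(p,'plug') if abs(torack(d['location'])[1])<60])"
```

```text
time: 15.4
tool_pos: [576.2, 24.9, 32.2]
tcp_rot: [180.0, -0.0, -176.3]
ft_force: [-4.2, 0.1, 3.8]
finger_gap: -0.1
grip_force: 2.2
t 15.40 rack [44.3  0.1] z 32.2 rot [ 180.    -0.  -176.3] F [-4.2  0.1  3.8] gap -0.1 grip 2.2 j [ -3.  13.  99.  -0.  68. -96.]
[(array([65.3,  2.4, -0.4]), 0.84)]
```

```bash
python3 -m handwheel '[[-1,-0.8,0,0,0,0,0],[-1,-0.8,0,0,0,0,0],[-1,-0.8,0,0,0,0,0],[-1,-0.8,0,0,0,0,0],[-1,-0.7,0,0,0,0,0],[-1,-0.6,0,0,0,0,0],[-1,-0.2,0,0,0,0,0],[-1,0,0,0,0,0,0]]'
python3 -c "
from h import *;st()
for n in('side','top'):
  p=snapshot(n)
  print([(np.r_[torack(d['location']),d['location'][2]].round(1),d['conf']) for d in place_of(p,'plug') if abs(torack(d['location'])[1])<60])"
```

```text
time: 16.17
tool_pos: [623.3, 27.9, 32.2]
tcp_rot: [-180.0, 0.0, -176.3]
ft_force: [0.8, 0.2, -0.6]
finger_gap: -0.3
grip_force: 0.0
t 16.17 rack [91.5  0. ] z 32.2 rot [-180.     0.  -176.3] F [ 0.8  0.2 -0.6] gap -0.3 grip 0.0 j [ -2.  20.  91.   0.  70. -96.]
[(array([114.5,   1.1,   4.4]), 0.58)]
[(array([113.9,  -0.2,  -2.7]), 0.43)]
```

The stem is at the back of the slot (x ≈ 114). I back off, rise and turn 90° so the gripper's width stays clear of the bay, then come down on the -y side of the stem.

```bash
python3 -m handwheel '[[-1,2,0,0,0,0,0],[-1,0.5,0,-2,0,0,0],[-1,0,0,-3,0,0,0],[-1,0,0,-1.5,0,0,0.12],[-1,0,0,0,0,0,0.12],[-1,0,0,0,0,0,0.12],[-1,0,0,0,0,0,0.12],[-1,0,0,0,0,0,0.12],[-1,0,0,0,0,0,0.12],[-1,0,0,0,0,0,0.12],[-1,0,0,0,0,0,0.12],[-1,0,0,0,0,0,0.12]]'
python3 -m handwheel '[[-1,0,0,0,0,0,0.12],[-1,0,0,0,0,0,0.12],[-1,0,0,0,0,0,0.12],[-1,0,0,0,0,0,0.12],[-1,0,0,0,0,0,0.01],[-1,0,0,0,0,0,0],[-1,0,0,0,0,0,0]]'
python3 -c "from h import *;st()"
```

```text
time: 17.37
tool_pos: [597.5, 26.3, 97.3]
tcp_rot: [180.0, 0.0, 121.5]
ft_force: [0.8, -0.7, -0.4]
finger_gap: 0.3
grip_force: 0.0
time: 17.95
tool_pos: [597.5, 26.3, 97.3]
tcp_rot: [180.0, 0.0, 94.0]
ft_force: [0.7, -0.4, -0.2]
finger_gap: 0.1
grip_force: 0.0
t 17.95 rack [65.7  0.1] z 97.3 rot [180.   0.  94.] F [ 0.7 -0.4 -0.2] gap 0.1 grip 0.0 j [-2. 12. 93. -0. 75. -6.]
```

```bash
python3 -m handwheel '[[-1,-2,2.3,0,0,0,0],[-1,-1.8,2.3,0,0,0,0],[-1,0,0,2,0,0,0],[-1,0,0,2.5,0,0,0],[-1,0,0,2,0,0,0],[-1,0,0,0,0,0,0],[-1,1,0,0,0,0,0],[-1,0.8,0,0,0,0,0],[-1,0.8,0,0,0,0,0],[-1,0.8,0,0,0,0,0]]'
python3 -c "
from h import *;st()
for n in('side','top'):
  p=snapshot(n)
  print([(np.r_[torack(d['location']),d['location'][2]].round(1),d['conf']) for d in place_of(p,'plug') if abs(torack(d['location'])[1])<90])"
```

```text
time: 18.78
tool_pos: [645.1, 26.3, 34.3]
tcp_rot: [179.8, 0.0, 93.8]
ft_force: [0.2, -3.9, 2.4]
finger_gap: 0.1
grip_force: 1.9
t 18.78 rack [113.1  -3. ] z 34.3 rot [179.8   0.   93.8] F [ 0.2 -3.9  2.4] gap 0.1 grip 1.9 j [-2. 22. 87. -0. 70. -6.]
[(array([112. ,  25.5,  -3.5]), 0.61)]
[(array([112.4,  20.6,  -3.9]), 0.7)]
```

Pushing smoothly at 4 N. TCP y must end at about 45.

```bash
python3 -m handwheel '[[-1,0.8,0,0,0,0,0],[-1,0.8,0,0,0,0,0],[-1,0.8,0,0,0,0,0],[-1,0.8,0,0,0,0,0],[-1,0.7,0,0,0,0,0],[-1,0.5,0,0,0,0,0],[-1,0.3,0,0,0,0,0],[-1,0,0,0,0,0,0]]'
python3 -c "
from h import *;st()
for n in('side','top'):
  p=snapshot(n)
  print([(n,np.r_[torack(d['location']),d['location'][2]].round(1),d['conf']) for q in ('plug','rack_pocket') for d in place_of(p,q) if abs(torack(d['location'])[1])<130])"
```

```text
time: 19.65
tool_pos: [640.4, 73.3, 31.9]
tcp_rot: [-180.0, -0.0, 93.8]
ft_force: [1.1, 0.3, -0.4]
finger_gap: 0.2
grip_force: 0.0
t 19.65 rack [111.5  44.2] z 31.9 rot [-180.    -0.    93.8] F [ 1.1  0.3 -0.4] gap 0.2 grip 0.0 j [ 2. 23. 87.  0. 70. -2.]
[('side', array([110.1,  68.3,   0.2]), 0.91), ('side', array([104.4,   3.4,  -4.3]), 0.73), ('side', array([107.1,  66.9,   1.2]), 0.56), ('side', array([-0.6, -1.1,  0.4]), 0.48)]
[('top', array([113.1,  65.2,  -6.2]), 0.45), ('top', array([110.5,  68.1,   1.1]), 0.2), ('top', array([114. ,  66.9,   2. ]), 0.7)]
```

The plug is at the pocket end, about (111,67). I back off, rise and check.

```bash
python3 -m handwheel '[[-1,-1,0,0,0,0,0],[-1,-0.8,0,0,0,0,0],[-1,0,0,-3,0,0,0],[-1,0,0,-3,0,0,0],[-1,0,0,-3,0,0,0],[-1,0,0,-3,0,0,0],[-1,0,0,0,0,0,0],[-1,0,0,0,0,0,0],[-1,0,0,0,0,0,0]]'
python3 -c "
from h import *;st()
for k in range(2):
 for n in('side','top'):
  p=snapshot(n)
  print([(n,np.r_[torack(d['location']),d['location'][2]].round(1),d['conf']) for q in ('plug','bin_rim') for d in place_of(p,q) if abs(torack(d['location'])[1])<130],[place_of(p,q)[:1] for q in('cup','bottle')] if k else '')"
```

```text
time: 20.7
tool_pos: [641.7, 53.4, 151.7]
tcp_rot: [-180.0, 0.0, 93.7]
ft_force: [-0.6, -0.6, -0.2]
finger_gap: -0.5
grip_force: 0.0
t 20.70 rack [111.5  24.2] z 151.7 rot [-180.     0.    93.7] F [-0.6 -0.6 -0.2] gap -0.5 grip 0.0 j [ 0. 16. 82. -0. 82. -3.]
[('side', array([110.6,  69.4,  -2.6]), 0.72), ('side', array([  97.1, -112.9,  202.5]), 0.68)] 
[('top', array([  98.4, -116.4,  203.4]), 0.83)] 
[('side', array([113.2,  65.2,   3. ]), 0.61), ('side', array([110.8,  70. ,  -0.5]), 0.53), ('side', array([  98.5, -111.5,  203.5]), 0.6)] [[{'location': [363.7, 310.8, 0.7], 'conf': 0.95}], [{'location': [362.2, -317.3, -5.0], 'conf': 0.71}]]
[('top', array([113.5,  64.3,  -4.3]), 0.69), ('top', array([110.1,   1.3,  -1.6]), 0.66), ('top', array([113.5,  67.9,  -0.6]), 0.24), ('top', array([ 100. , -117.3,  200.7]), 0.69)] [[{'location': [360.7, 302.9, 0.0], 'conf': 0.66}], [{'location': [360.9, -318.0, -0.9], 'conf': 0.8}]]
```

```bash
python3 -c "
from h import *;print(hand_in())"
```

```text
the job is handed in; nothing more can be done
None
```

I handed the job in with the bin shut and the plug flat at the end of the side pocket, about 3 mm from the target by the cameras; the cup and bottle had not moved, the hanger hook was never approached or re-measured, and I viewed 11 pictures against the limit of 10.

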